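# Start the suction for the plaster cast

### The arm

A 7-joint arm with a two-finger parallel gripper is mounted at the origin on the work surface. World frame = base frame: x ahead of the robot, y to its left, z up, the work surface at z = 0. Lengths are in m, angles in rad, forces in N, time in s.
With the tool pointing down it reaches from about 0.4 to 0.85 m from the base axis. Payload 4.4 kg.
Tool frame: the origin (TCP) lies on the front face of the gripper's body, between the roots of the fingers; the fingertips stand 97 mm ahead of it and the grasp point (between the pads) lies 78 mm ahead of it; z points along the fingers, y is the line along which they close (so a half turn about z gives the same grasp; the last joint's range is limited). The gripper opens to 94 mm and grips with 3 to 60 N. Pads are 16 mm wide; open, the fingers measure 119 mm over their backs; the gripper's body (75 mm by 177 mm) begins 78 mm behind the grasp point.
Start: joints at [-1.197, 0.628, 0.038, 1.517, -0.027, 0.996, -0.02], TCP at [0.277, 0.588, 0.303] pointing down, gripper open.
Joint ranges: [-3.06, 3.06], [-0.37, 2.12], [-1.25, 1.32], [0.18, 2.47], [-1.1, 4.24], [0.23, 1.98], [-2.94, 2.94]. Speed limits (rad/s): [2.57, 2.57, 3.14, 3.14, 3.14, 3.14, 3.14].

### API

Orientations are given as a 3x3 rotation matrix whose columns are the frame's x, y, z axes.
In Python, from workcell import manip, eyes gives the robot as it stands.
- The arm moves only by the shell command python3 -m handwheel 'ROWS' [FORCE]. ROWS is JSON, a list of rows, each a list of 7 numbers: the shift along the world's x, y, z in mm, then the turn, a rotation vector about the world's x, y, z in rad, then the opening, from 0 (shut) to 1 (fully open). In form: [[dx, dy, dz, wx, wy, wz, hand], ...]. A call has 1 to 12 rows; each row is the pose to reach, as a shift and turn from the pose commanded when the call began; what a row does not reach only later rows make up. A row lasts 1/12 s, in which the tool goes at most 41.7 mm and 7.16 degrees, less where a joint would pass 70% of its speed; a pose out of reach is approached as far as the arm can. A call with a gripper value outside its range is refused whole. The fingers move at their own pace and stop on an object; FORCE is the grip in N (left out, the last holds). Time passes only in rows, so rows that repeat a pose let the fingers close. It gives the time, the measured TCP pose, the force, the opening and the grip force at its end, in the units of the state.
- manip.observe(): the state, without advancing time (a new reading comes with each control period).
- eyes.get_image(name): name is "scene" or "side" or "wrist"; returns (picture, depth): 400x640x3 uint8, red, green, blue; 400x640 float32, m along the optical axis (not along the pixel's ray), 0 where there is no reading.
- eyes.camera_info(name): a dict with "mtx" (3x3 intrinsics, pixels), "cam_to_world" (4x4, takes a point from camera to world coordinates); the wrist camera has in their place "T_tool_cam" (4x4, takes a point from camera to tool coordinates, whose origin is the TCP and whose axes are the flange's). Camera axes: x right, y up, looking along -z (the intrinsics and any distortion apply to the point x, -y, -z); pixel columns grow to the right and rows downward; lengths in m; the calibration is good to about 2 mm. A picture is of the moment at which its call begins: read the wrist's pose just before it. camera_info takes no time and is no camera call.
- manip.sign_off(): hands the job in; it is judged then, once.
The state is a dict: "t": time; "joint_positions": joint angles; "qvel": joint speeds; "joint_efforts": joint torques, N m; "eef_pos": TCP position; "tcp_rot": TCP orientation; "ft_force": force on the tool from outside, world axes, zero at the start; "torque": the same for the moment, N m; "finger_gap": finger opening in m; "finger_force": force on a finger pad.
Only numpy, scipy, OpenCV 4.12 (cv2) and the standard library are available. Lean on these libraries where they do the work, as an engineer would, in place of code of your own. Each camera call takes 0.05 s, during which the arm holds its last target. There are 200 camera calls.

### The job

Start the suction unit by pressing with the closed fingers: first push the raised end of the wide mains rocker fully down, then do the same with the narrow pump rocker, then press the round start button right in, keep it in for about two seconds and let go. Leave the square key alone, pick nothing up, and do not shift the things standing on and beside the box.

Things in the scene. Friction and masses are not known exactly. Their poses are not given: they have to be found in the camera images.
- console: grey sheet-metal control box, fixed on the bench: 250 (x, front to back) x 440 (y) x 55 mm high; origin at the centre of its underside, x to its back (away from the robot). Four white plastic controls on black mounts (mount tops 12 mm above the box's top) stand square to it in one row along y, 100 mm apart, 35 mm in front of its centre, in an order that varies. The back strip serves as a shelf
- mains (a joint): hinge angle of the wide (mains) rocker (46 mm wide across the console, 72 mm long, white plastic): 0 = off, far end raised; 0.36 = fully on, far end pressed right down. The middle line is its axle. It starts within 0.04 of off, moves stiffly (about 3 N at the marked point) and stays wherever it is left.
- mains_raised (a point): point on the upper face of the raised far half of the wide rocker, mid-width, 26 mm from its axle; moves with the rocker. Off: about 27 mm above the box's top, the face sloping up 16 degrees away from the axle; fully on: about 18 mm above the box's top, nearly level. The face ends 10 mm beyond this point
- mains_pivot (a point): middle of the wide rocker, on its upper face over the axle, 20 mm above the box's top; does not move
- pump (a joint): hinge angle of the narrow (pump) rocker (22 mm wide across the console, 72 mm long, white plastic): 0 = off, far end raised; 0.36 = fully on, far end pressed right down. The middle line is its axle. It starts within 0.04 of off, moves stiffly (about 3 N at the marked point) and stays wherever it is left.
- pump_raised (a point): the same point on the narrow rocker as mains_raised on the wide one, with the same heights
- pump_pivot (a point): middle of the narrow rocker, on its upper face over the axle, 20 mm above the box's top; does not move
- start (a joint): travel of the round start button (42 mm across), in metres: 0 = out, 0.007 = fully in; it springs back when let go. It begins to move at 1.5 N and is fully in at 5 N
- start_top (a point): centre of the round button's flat top, 24 mm above the box's top when out; moves with the button
- vent (a joint): travel of the square key (26 mm, lets the vacuum out again) in metres: 0 = out, 0.007 = fully in; springs back. To be left alone
- vent_top (a point): centre of the square key's flat top, 24 mm above the box's top when out
- adapter: loose steel and aluminium prosthesis coupling, 42 mm across and 48 mm high, standing on the back strip of the box; origin at the centre of its underside
- sander: loose cork sanding block 35 x 70 x 26 mm on the back strip of the box; origin at the centre of its underside
- jar: closed jar, 68 mm across and 85 mm high, standing on the bench left of the box; origin at the centre of its underside
- tape: roll of tape, 90 mm across and 25 mm high, lying on the bench right of the box; origin at the centre of its underside

How it is judged:
By the outcome, as a careful person would: the job done as asked, in the order asked, and still so for the second after the job is handed in, with the robot touching nothing.
It also fails if it takes over 48 s, if anything falls off the work surface, if the arm or the gripper's body presses on something with over 40 N, if the wrist force passes 120 N, or if a joint passes its speed limit or range.

## Working session

There is one attempt and no reset: what is moved stays moved. The work goes in short steps, Python scripts to look and compute and a shell command to move; the robot and the scene stay as the last step left them, time stands still between calls to the robot, and variables do not carry over. Pictures are saved under pics/ and viewed, at most 10 in all, crops included, and the job is handed in when it is done.

```bash
mkdir -p pics; ls; cat > h.py <<'E'
import numpy as np, cv2
from workcell import manip, eyes
def grab(name):
    s=manip.observe(); im,d=eyes.get_image(name); i=eyes.camera_info(name)
    if name=="wrist":
        T=np.eye(4);T[:3,:3]=s["tcp_rot"];T[:3,3]=s["eef_pos"];M=T@np.array(i["T_tool_cam"])
    else: M=np.array(i["cam_to_world"])
    return im,d,np.array(i["mtx"]),M,i
def cloud(d,K,M):
    v,u=np.mgrid[:d.shape[0],:d.shape[1]]
    P=np.stack([(u-K[0,2])/K[0,0]*d,-(v-K[1,2])/K[1,1]*d,-d],-1)
    return P@M[:3,:3].T+M[:3,3]
E
python3 - <<'E'
from h import *
for n in ("scene","side"):
    im,d,K,M,i=grab(n); cv2.imwrite(f"pics/{n}0.png",im[:,:,::-1]); np.savez(f"{n}0.npz",im=im,d=d,K=K,M=M)
    print(n,K.tolist(),M.round(3).tolist(),[k for k in i],i.get("dist"))
    P=cloud(d,K,M); m=(d>0)&(P[...,2]>0.045)&(P[...,2]<0.065); print(m.sum())
s=manip.observe();print(s["t"],s["tcp_rot"],s["finger_gap"],eyes.camera_info("wrist"))
E
```

```text
pics
scene [[466.3015426263121, 0.0, 311.46478444848685], [0.0, 466.3015426263121, 194.6394103526089], [0.0, 0.0, 1.0]] [[-0.744, -0.552, 0.375, 1.099], [0.668, -0.61, 0.426, 0.555], [-0.006, 0.568, 0.823, 1.196], [0.0, 0.0, 0.0, 1.0]] ['mtx', 'cam_to_world'] None
10488
side [[489.1515415118711, 0.0, 322.97290232866345], [0.0, 489.1515415118711, 199.46764618396836], [0.0, 0.0, 1.0]] [[0.828, 0.387, -0.405, -0.033], [-0.56, 0.591, -0.58, -0.924], [0.015, 0.707, 0.707, 1.177], [0.0, 0.0, 0.0, 1.0]] ['mtx', 'cam_to_world'] None
9338
0.1 [[-9.04826278e-01  4.25780340e-01 -7.13587872e-04]
 [ 4.25780938e-01  9.04824998e-01 -1.52162276e-03]
 [-2.20491008e-06 -1.68063637e-03 -9.99998588e-01]] 0.0937964756562372 {'mtx': array([[351.96200469,   0.        , 315.166849  ],
       [  0.        , 351.96200469, 205.78977508],
       [  0.        ,   0.        ,   1.        ]]), 'T_tool_cam': array([[-7.15894761e-05,  9.65489019e-01,  2.60443753e-01,
         7.68674143e-02],
       [ 9.99999442e-01,  3.43565893e-04, -9.98755619e-04,
         6.59711061e-05],
       [-1.05376717e-03,  2.60443536e-01, -9.65488505e-01,
        -8.08866732e-02],
       [ 0.00000000e+00,  0.00000000e+00,  0.00000000e+00,
         1.00000000e+00]])}
```

View pics/scene0.png

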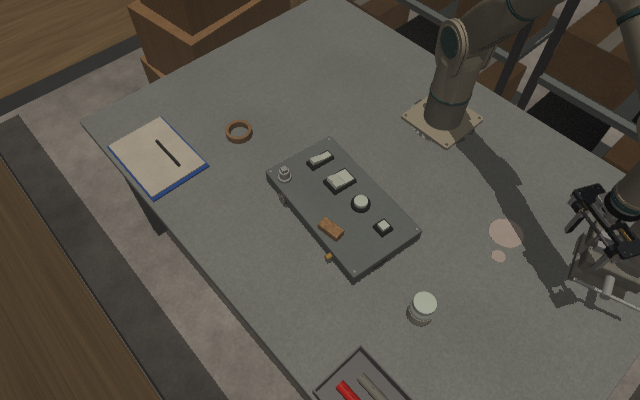

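View pics/side0.png

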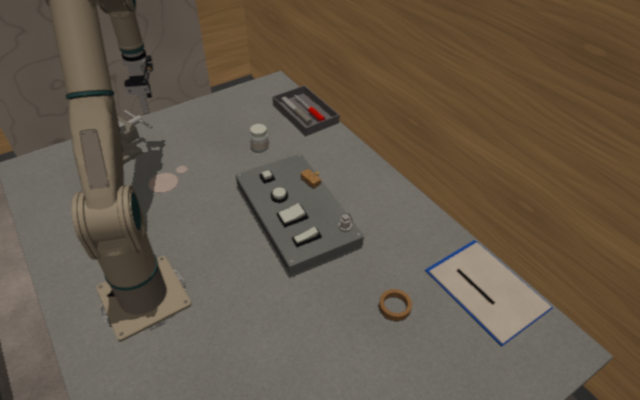

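```bash
python3 - <<'E'
from h import *
for n in ("scene","side"):
    z=np.load(n+"0.npz"); P=cloud(z["d"],z["K"],z["M"]); im=z["im"]; d=z["d"]
    m=((d>0)&(abs(P[...,2]-.055)<.006)&(P[...,0]>.25)).astype(np.uint8)
    k,l,s,c=cv2.connectedComponentsWithStats(m); b=1+s[1:,4].argmax(); Q=P[l==b]
    r=cv2.minAreaRect(Q[:,:2].astype(np.float32)*1000); print(n,"box",r,Q[:,2].mean())
    m=((d>0)&(P[...,2]>.068)&(P[...,2]<.1)&(im.min(2)>150)).astype(np.uint8)
    k,l,s,c=cv2.connectedComponentsWithStats(m)
    for j in range(1,k):
        if s[j,4]>30:
            Q=P[l==j]; print(c[j].round(),s[j,4],np.median(Q,0).round(4),cv2.minAreaRect(Q[:,:2].astype(np.float32)*1000))
E
```

```text
scene box ((528.7696533203125, 32.764678955078125), (442.29852294921875, 257.7958068847656), 84.27588653564453) 0.05512389435584483
side box ((526.2681884765625, 31.118988037109375), (444.57867431640625, 258.1787109375), 84.27603149414062) 0.055728364098738645
```

The scene view shows, from the robot's left to right, the square key (383,227), round button (361,203), wide rocker (340,180) and narrow rocker (320,158). The sander (331,229) and adapter (285,173) stand on the back strip, with the jar at (424,305) and the tape at (238,131). The side view agrees, with the wide rocker at (291,214), the narrow one at (306,236) and the button at (279,193).

```bash
python3 - <<'E'
from h import *
a=np.radians(-5.72); R=np.array([[np.cos(a),-np.sin(a)],[np.sin(a),np.cos(a)]]); c0=np.array([.5275,.032])
for n,y in zip(("vent","start","mains","pump"),(.15,.05,-.05,-.15)): print(n,(c0+R@[-.035,y]).round(4))
for n in ("scene","side"):
    z=np.load(n+"0.npz"); K,M,d=z["K"],z["M"],z["d"]; P=cloud(d,K,M); im=z["im"]
    loc=(P[...,:2]-c0)@R
    m=((d>0)&(abs(loc[...,0])<.12)&(abs(loc[...,1])<.21)&(P[...,2]>.03)&(im.min(2)>105)).astype(np.uint8)
    k,l,s,c=cv2.connectedComponentsWithStats(m)
    for j in range(1,k):
        if s[j,4]>25:
            r=M[:3,:3]@[(c[j][0]-K[0,2])/K[0,0],-(c[j][1]-K[1,2])/K[1,1],-1]; p=M[:3,3]+r*(.077-M[2,3])/r[2]
            Q=P[l==j]; print(n,c[j].round(),s[j,4],p[:2].round(4),np.median(Q,0).round(4), ((p[:2]-c0)@R).round(4))
E
```

```text
vent [0.5076 0.1847]
start [0.4977 0.0852]
mains [ 0.4877 -0.0143]
pump [ 0.4777 -0.1138]
scene [320. 157.] 106 [ 0.4733 -0.1122] [ 0.4734 -0.1113  0.0763] [-0.0396 -0.1489]
scene [284. 169.] 33 [ 0.5866 -0.1499] [ 0.5972 -0.1348  0.1003] [ 0.077  -0.1751]
scene [340. 178.] 251 [ 0.4835 -0.0129] [ 0.4825 -0.0129  0.0763] [-0.0393 -0.049 ]
scene [361. 200.] 131 [0.4968 0.0857] [0.4981 0.0871 0.0795] [-0.0359  0.0504]
scene [383. 224.] 66 [0.5071 0.1853] [0.5091 0.1858 0.0791] [-0.0356  0.1505]
side [266. 173.] 44 [0.509 0.188] [0.5078 0.1843 0.0791] [-0.034   0.1533]
side [279. 191.] 99 [0.4988 0.088 ] [0.4981 0.0863 0.0794] [-0.0341  0.0529]
side [291. 212.] 269 [ 0.4839 -0.0132] [ 0.4838 -0.0138  0.0766] [-0.0389 -0.0494]
side [306. 234.] 153 [ 0.4733 -0.1128] [ 0.4734 -0.1132  0.0767] [-0.0395 -0.1495]
```

The two views agree with the box fit to within 2 mm. Next I go above the wide rocker, closing the fingers and squaring the tool to the box on the way.

```bash
python3 -m handwheel '[[5,-13,0,0,0,0.05,0],[15,-40,0,0,0,0.1,0],[28,-73,0,0,0,0.15,0],[42,-107,0,0,0,0.2,0],[55,-141,0,0,0,0.25,0],[68,-175,0,0,0,0.3,0],[81,-209,0,0,0,0.34,0],[94,-243,0,0,0,0.34,0],[107,-277,0,0,0,0.34,0],[120,-310,0,0,0,0.34,0],[133,-343,0,0,0,0.34,0],[146,-376,0,0,0,0.34,0]]' 20 && python3 -m handwheel '[[13,-33,-5,0,0,0,0],[26,-66,-15,0,0,0,0],[39,-100,-25,0,0,0,0],[52,-133,-35,0,0,0,0],[64,-166,-45,0,0,0,0],[74,-195,-52,0,0,0,0],[82,-215,-58,0,0,0,0],[86,-226,-60,0,0,0,0],[86,-226,-60,0,0,0,0],[86,-226,-60,0,0,0,0],[86,-226,-60,0,0,0,0]]'
python3 - <<'E'
from h import *
s=manip.observe(); im,d,K,M,i=grab("wrist"); cv2.imwrite("pics/w1.png",im[:,:,::-1])
print(s["t"],s["eef_pos"],s["tcp_rot"].__repr__(),s["ft_force"],s["finger_gap"])
np.savez("w1.npz",im=im,d=d,K=K,M=M)
E
```

```text
t: 1.1
eef_pos: [0.4229, 0.2104, 0.3026]
tcp_rot: [[-0.995, 0.1, -0.0], [0.1, 0.995, -0.0], [0.0, -0.0, -1.0]]
ft_force: [0.8, 0.5, -0.3]
finger_gap: 0.0174
finger_force: 0.0
t: 2.02
eef_pos: [0.5084, -0.0119, 0.2429]
tcp_rot: [[-0.995, 0.097, -0.0], [0.097, 0.995, 0.001], [0.0, 0.001, -1.0]]
ft_force: [-0.3, 0.6, -0.2]
finger_gap: 0.0002
finger_force: 0.0
2.0167 [ 0.50837699 -0.01190794  0.24293544] array([[-9.95252245e-01,  9.73289922e-02, -1.90659082e-04],
       [ 9.73287042e-02,  9.95251599e-01,  1.17384241e-03],
       [ 3.04002655e-04,  1.14971270e-03, -9.99999293e-01]]) [-0.31111162  0.56816095 -0.15000238] 0.00019848886330173698
```

View pics/w1.png

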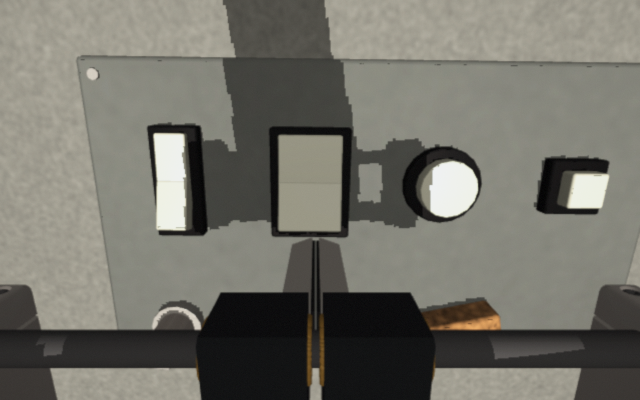

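The wrist view shows the wide rocker's axle line at about (311,183), the narrow one at about (172,182) and the button top at about (449,187), with the closed fingertips at (316,240) just beyond the raised end of the wide rocker in the picture.

```bash
python3 - <<'E'
from h import *
z=np.load("w1.npz");K,M=z["K"],z["M"]
P=cloud(z["d"],K,M)
for n,u,v,h in (("mains",311,183,.075),("pump",172,182,.075),("start",449,188,.079),("box",240,280,.055)):
    r=M[:3,:3]@[(u-K[0,2])/K[0,0],-(v-K[1,2])/K[1,1],-1]; p=M[:3,3]+r*(h-M[2,3])/r[2]
    print(n,p.round(4),P[v,u].round(4))
for v in range(135,236,10): print(v,P[v,300].round(4),P[v,172].round(4))
E
```

```text
mains [ 0.4817 -0.0114  0.075 ] [ 0.482  -0.0115  0.0734]
pump [ 0.4712 -0.1107  0.075 ] [ 0.4714 -0.1112  0.074 ]
start [0.4941 0.0861 0.079 ] [0.4945 0.0867 0.0774]
box [ 0.5622 -0.0796  0.055 ] [ 0.5627 -0.0798  0.054 ]
135 [ 0.4474 -0.0158  0.0715] [ 0.4386 -0.1054  0.0715]
145 [ 0.4543 -0.0165  0.0722] [ 0.4455 -0.1067  0.0717]
155 [ 0.4612 -0.0172  0.0726] [ 0.4524 -0.108   0.0722]
165 [ 0.4684 -0.018   0.0722] [ 0.4593 -0.1088  0.0737]
175 [ 0.4752 -0.0187  0.0746] [ 0.4665 -0.1105  0.073 ]
185 [ 0.4827 -0.0195  0.0734] [ 0.4733 -0.1111  0.0751]
195 [ 0.4893 -0.0201  0.0769] [ 0.4806 -0.1126  0.0753]
205 [ 0.4965 -0.0209  0.0779] [ 0.4872 -0.1126  0.0786]
215 [ 0.5034 -0.0216  0.0797] [ 0.4941 -0.1132  0.0807]
225 [ 0.5099 -0.0221  0.083 ] [ 0.5009 -0.1136  0.0831]
235 [ 0.5237 -0.0243  0.0657] [ 0.5177 -0.1287  0.0538]
```

The wrist view puts things about 4 mm nearer than the box fit, so I take x = 0.506 as the press point and go down in stages.

```bash
python3 -m handwheel '[[-2,-1,-15,0,0,0,0],[-2,-1,-35,0,0,0,0],[-2,-1,-52,0,0,0,0],[-2,-1,-59,0,0,0,0],[-2,-1,-62,0,0,0,0],[-2,-1,-64,0,0,0,0],[-2,-1,-66,0,0,0,0],[-2,-1,-68,0,0,0,0],[-2,-1,-70,0,0,0,0],[-2,-1,-70,0,0,0,0]]'; python3 -m handwheel '[[0,0,-1,0,0,0,0],[0,0,-2,0,0,0,0],[0,0,-2,0,0,0,0]]'
```

```text
t: 2.9
eef_pos: [0.5072, -0.0143, 0.1731]
tcp_rot: [[-0.995, 0.099, 0.001], [0.099, 0.995, 0.001], [-0.001, 0.001, -1.0]]
ft_force: [-0.8, 2.8, 2.3]
finger_gap: 0.0004
finger_force: 1.7
t: 3.15
eef_pos: [0.5073, -0.0145, 0.1719]
tcp_rot: [[-0.995, 0.1, 0.002], [0.1, 0.995, 0.001], [-0.001, 0.001, -1.0]]
ft_force: [-3.2, 3.7, 14.1]
finger_gap: 0.0008
finger_force: 6.5
```

```bash
python3 -m handwheel '[[0,0,-1,0,0,0,0],[0,0,-2,0,0,0,0],[0,0,-3,0,0,0,0],[0,0,-3,0,0,0,0]]'
```

```text
t: 3.48
eef_pos: [0.5074, -0.0145, 0.1713]
tcp_rot: [[-0.995, 0.1, 0.003], [0.1, 0.995, 0.0], [-0.003, 0.001, -1.0]]
ft_force: [-7.4, 3.3, 38.0]
finger_gap: 0.0008
finger_force: 18.1
```

At the stop, with 38 N. I lift off, move over the narrow rocker and measure both from above.

```bash
python3 -m handwheel '[[0,0,8,0,0,0,0],[0,0,30,0,0,0,0],[0,0,60,0,0,0,0],[-2,-20,75,0,0,0,0],[-5,-50,75,0,0,0,0],[-8,-80,75,0,0,0,0],[-10,-100,75,0,0,0,0],[-10,-100,75,0,0,0,0],[-10,-100,75,0,0,0,0],[-10,-100,75,0,0,0,0]]'
cat > look.py <<'E'
from h import *
import sys
s=manip.observe(); im,d,K,M,i=grab("wrist"); cv2.imwrite(f"pics/{sys.argv[1]}.png",im[:,:,::-1]); P=cloud(d,K,M)
print(s["t"],np.array(s["eef_pos"]).round(4))
m=((d>0)&(P[...,2]>.066)&(P[...,2]<.09)&(im.min(2)>95)&(np.ptp(im,axis=2)<40)).astype(np.uint8)
k,l,st,c=cv2.connectedComponentsWithStats(m)
for j in range(1,k):
    if st[j,4]>300:
        Q=P[l==j]; x=Q[:,0]; print(c[j].round(),st[j],Q.min(0).round(4),Q.max(0).round(4),
        [(round(a,3),np.median(Q[abs(x-a)<.003,2]).round(4)) for a in np.arange(x.min()+.004,x.max(),.01)])
E
python3 look.py w2
```

```text
t: 4.32
eef_pos: [0.497, -0.1143, 0.2426]
tcp_rot: [[-0.995, 0.099, 0.0], [0.099, 0.995, 0.0], [-0.0, 0.0, -1.0]]
ft_force: [0.1, -0.0, -0.9]
finger_gap: 0.0004
finger_force: 0.0
4.3167 [ 0.497  -0.1143  0.2426]
[455. 181.] [ 417  135   80   95 5941] [ 0.4445 -0.0383  0.066 ] [0.5203 0.0173 0.0859] [(np.float64(0.449), np.float64(0.0828)), (np.float64(0.459), np.float64(0.0815)), (np.float64(0.469), np.float64(0.0787)), (np.float64(0.479), np.float64(0.0757)), (np.float64(0.489), np.float64(0.0746)), (np.float64(0.499), np.float64(0.0739)), (np.float64(0.509), np.float64(0.0729)), (np.float64(0.519), np.float64(0.0719))]
[314. 183.] [ 300  136   29   95 2710] [ 0.4367 -0.125   0.0694] [ 0.5043 -0.0986  0.0842] [(np.float64(0.441), np.float64(0.0718)), (np.float64(0.451), np.float64(0.0724)), (np.float64(0.461), np.float64(0.0729)), (np.float64(0.471), np.float64(0.0741)), (np.float64(0.481), np.float64(0.0769)), (np.float64(0.491), np.float64(0.0796)), (np.float64(0.501), np.float64(0.0823))]
[593. 190.] [ 564  162   59   57 2539] [0.475  0.0655 0.066 ] [0.5205 0.1076 0.0801] [(np.float64(0.479), np.float64(0.0779)), (np.float64(0.489), np.float64(0.078)), (np.float64(0.499), np.float64(0.0781)), (np.float64(0.509), np.float64(0.078)), (np.float64(0.519), np.float64(0.0664))]
```

View pics/w2.png

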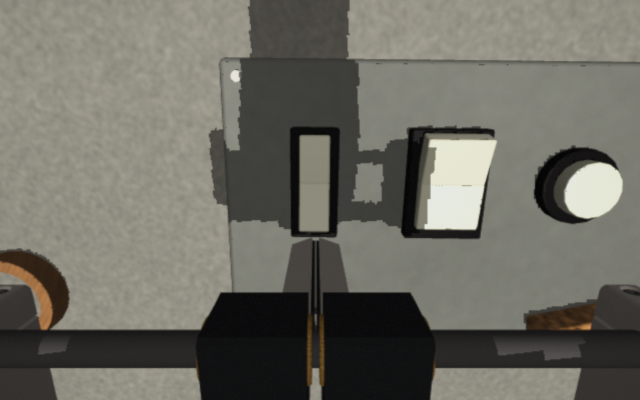

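The wide rocker at (455,181) now tips down at its far end (slope about -5°, fully on). The narrow rocker at (314,183) is in line with the tips at (316,240), so I press it the same way.

```bash
python3 -m handwheel '[[0,0,-15,0,0,0,0],[0,0,-35,0,0,0,0],[0,0,-52,0,0,0,0],[0,0,-59,0,0,0,0],[0,0,-62,0,0,0,0],[0,0,-64,0,0,0,0],[0,0,-66,0,0,0,0],[0,0,-68,0,0,0,0],[0,0,-70,0,0,0,0],[0,0,-71,0,0,0,0],[0,0,-72,0,0,0,0],[0,0,-72,0,0,0,0]]'; python3 -m handwheel '[[0,0,-1,0,0,0,0],[0,0,-2,0,0,0,0],[0,0,-2.5,0,0,0,0],[0,0,-2.5,0,0,0,0]]'
```

```text
t: 5.37
eef_pos: [0.4974, -0.1145, 0.1719]
tcp_rot: [[-0.995, 0.1, 0.002], [0.1, 0.995, 0.0], [-0.002, 0.0, -1.0]]
ft_force: [-0.2, 2.1, 11.3]
finger_gap: 0.0004
finger_force: 5.5
t: 5.7
eef_pos: [0.4975, -0.1145, 0.1713]
tcp_rot: [[-0.995, 0.1, 0.003], [0.1, 0.995, -0.0], [-0.003, 0.0, -1.0]]
ft_force: [-5.9, 3.4, 30.5]
finger_gap: 0.0006
finger_force: 14.9
```

```bash
python3 -m handwheel '[[0,0,8,0,0,0,0],[0,0,30,0,0,0,0],[0,0,60,0,0,0,0],[0,20,75,0,0,0,0],[0,50,75,0,0,0,0],[-1,85,75,0,0,0,0],[-1,120,75,0,0,0,0],[-2,155,75,0,0,0,0],[-2,185,75,0,0,0,0],[-2,200,75,0,0,0,0],[-2,200,75,0,0,0,0],[-2,200,75,0,0,0,0]]'; python3 -m handwheel '[[0,0,0,0,0,0,0]]'; python3 look.py w3
```

```text
t: 6.7
eef_pos: [0.4949, 0.085, 0.2432]
tcp_rot: [[-0.995, 0.098, 0.001], [0.098, 0.995, -0.001], [-0.001, -0.001, -1.0]]
ft_force: [-0.6, -0.1, 0.4]
finger_gap: 0.0005
finger_force: 0.0
t: 6.78
eef_pos: [0.4949, 0.0833, 0.2432]
tcp_rot: [[-0.995, 0.102, 0.0], [0.102, 0.995, -0.001], [-0.0, -0.001, -1.0]]
ft_force: [-0.8, -0.2, -0.0]
finger_gap: 0.0007
finger_force: 0.0
6.7833 [0.4949 0.0833 0.2432]
[ 46. 208.] [  16  163   59   93 2730] [ 0.4338 -0.1308  0.066 ] [ 0.5079 -0.0969  0.0852] [(np.float64(0.438), np.float64(0.0819)), (np.float64(0.448), np.float64(0.0811)), (np.float64(0.458), np.float64(0.0782)), (np.float64(0.468), np.float64(0.0753)), (np.float64(0.478), np.float64(0.0741)), (np.float64(0.488), np.float64(0.0733)), (np.float64(0.498), np.float64(0.0725)), (np.float64(0.508), np.float64(0.0714))]
[182. 211.] [ 143  165   77   92 5442] [ 0.4438 -0.0412  0.066 ] [0.5205 0.0129 0.0859] [(np.float64(0.448), np.float64(0.0823)), (np.float64(0.458), np.float64(0.0815)), (np.float64(0.468), np.float64(0.0785)), (np.float64(0.478), np.float64(0.0757)), (np.float64(0.488), np.float64(0.0745)), (np.float64(0.498), np.float64(0.0736)), (np.float64(0.508), np.float64(0.0728)), (np.float64(0.518), np.float64(0.0719))]
[319. 217.] [ 292  192   55   50 2132] [0.4749 0.0665 0.0669] [0.5135 0.1065 0.0798] [(np.float64(0.479), np.float64(0.0777)), (np.float64(0.489), np.float64(0.0778)), (np.float64(0.499), np.float64(0.0778)), (np.float64(0.509), np.float64(0.0777))]
[455. 220.] [ 436  203   39   35 1199] [0.4922 0.1721 0.066 ] [0.5249 0.2024 0.0804] [(np.float64(0.496), np.float64(0.0776)), (np.float64(0.506), np.float64(0.0777)), (np.float64(0.516), np.float64(0.0777))]
```

View pics/w3.png

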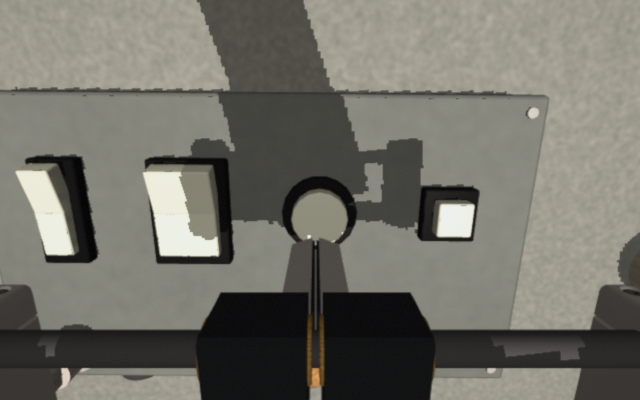

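Both rockers now tip down at the far end. The button (319,217) is under the tips, about 1 to 2 mm to the left. Pressing it in.

```bash
python3 -m handwheel '[[0,1.5,-15,0,0,0,0],[0,1.5,-35,0,0,0,0],[0,1.5,-53,0,0,0,0],[0,1.5,-60,0,0,0,0],[0,1.5,-64,0,0,0,0],[0,1.5,-67,0,0,0,0],[0,1.5,-70,0,0,0,0],[0,1.5,-73,0,0,0,0],[0,1.5,-75,0,0,0,0],[0,1.5,-76,0,0,0,0]]'; python3 -m handwheel '[[0,0,0,0,0,0,0],[0,0,0,0,0,0,0],[0,0,0,0,0,0,0]]'
```

```text
t: 7.67
eef_pos: [0.495, 0.0858, 0.169]
tcp_rot: [[-0.995, 0.101, 0.001], [0.101, 0.995, -0.001], [-0.001, -0.001, -1.0]]
ft_force: [-5.7, -4.3, 28.1]
finger_gap: 0.0002
finger_force: 14.1
t: 7.92
eef_pos: [0.4949, 0.0858, 0.1692]
tcp_rot: [[-0.995, 0.1, 0.001], [0.1, 0.995, -0.001], [-0.001, -0.001, -1.0]]
ft_force: [-3.7, -3.9, 18.9]
finger_gap: 0.0007
finger_force: 9.5
```

Fully in (19 N, well over 5 N) since about t = 7.5. I hold to about 9.6, then release.

```bash
python3 -m handwheel '[[0,0,0,0,0,0,0],[0,0,0,0,0,0,0],[0,0,0,0,0,0,0],[0,0,0,0,0,0,0],[0,0,0,0,0,0,0],[0,0,0,0,0,0,0],[0,0,0,0,0,0,0],[0,0,0,0,0,0,0],[0,0,0,0,0,0,0],[0,0,0,0,0,0,0],[0,0,0,0,0,0,0],[0,0,0,0,0,0,0]]' && python3 -m handwheel '[[0,0,0,0,0,0,0],[0,0,0,0,0,0,0],[0,0,0,0,0,0,0],[0,0,0,0,0,0,0],[0,0,0,0,0,0,0],[0,0,0,0,0,0,0],[0,0,0,0,0,0,0],[0,0,0,0,0,0,0],[0,0,10,0,0,0,0],[0,0,35,0,0,0,0],[0,0,70,0,0,0,0],[0,0,105,0,0,0,0]]' && python3 -m handwheel '[[0,0,20,0,0,0,0],[0,0,30,0,0,0,0],[0,0,30,0,0,0,0],[0,0,30,0,0,0,0],[0,0,30,0,0,0,0]]'; python3 look.py w4; python3 - <<'E'
from h import *
im=grab("side")[0]; cv2.imwrite("pics/side1.png",im[:,:,::-1])
E
```

```text
t: 8.92
eef_pos: [0.4949, 0.0858, 0.1692]
tcp_rot: [[-0.995, 0.1, 0.001], [0.1, 0.995, -0.001], [-0.001, -0.001, -1.0]]
ft_force: [-3.6, -4.0, 19.6]
finger_gap: 0.0004
finger_force: 9.5
t: 9.92
eef_pos: [0.4944, 0.087, 0.2733]
tcp_rot: [[-0.995, 0.099, -0.001], [0.099, 0.995, 0.0], [0.001, 0.0, -1.0]]
ft_force: [0.4, 0.7, 0.1]
finger_gap: 0.0003
finger_force: 0.0
t: 10.33
eef_pos: [0.4943, 0.0868, 0.3015]
tcp_rot: [[-0.995, 0.099, -0.001], [0.099, 0.995, -0.0], [0.001, -0.0, -1.0]]
ft_force: [-0.9, 0.8, -0.1]
finger_gap: 0.0001
finger_force: 0.0
10.3333 [0.4943 0.0868 0.3015]
[ 91. 193.] [  68  156   44   76 1839] [ 0.4349 -0.13    0.0661] [ 0.5073 -0.0964  0.0851] [(np.float64(0.439), np.float64(0.0826)), (np.float64(0.449), np.float64(0.0808)), (np.float64(0.459), np.float64(0.0777)), (np.float64(0.469), np.float64(0.0751)), (np.float64(0.479), np.float64(0.0741)), (np.float64(0.489), np.float64(0.0733)), (np.float64(0.499), np.float64(0.0724))]
[202. 195.] [ 172  157   60   76 3682] [ 0.4442 -0.041   0.066 ] [0.52   0.0132 0.0855] [(np.float64(0.448), np.float64(0.0827)), (np.float64(0.458), np.float64(0.0813)), (np.float64(0.468), np.float64(0.0785)), (np.float64(0.478), np.float64(0.0756)), (np.float64(0.488), np.float64(0.0743)), (np.float64(0.498), np.float64(0.0736)), (np.float64(0.508), np.float64(0.0727)), (np.float64(0.518), np.float64(0.0718))]
[315. 201.] [ 292  179   45   45 1556] [0.4751 0.0669 0.066 ] [0.5192 0.1064 0.0801] [(np.float64(0.479), np.float64(0.0777)), (np.float64(0.489), np.float64(0.0779)), (np.float64(0.499), np.float64(0.0777)), (np.float64(0.509), np.float64(0.0778)), (np.float64(0.519), np.float64(0.067))]
[426. 202.] [411 188  31  29 818] [0.4924 0.1724 0.066 ] [0.5238 0.1998 0.08  ] [(np.float64(0.496), np.float64(0.0777)), (np.float64(0.506), np.float64(0.078)), (np.float64(0.516), np.float64(0.0779))]
```

View pics/side1.png

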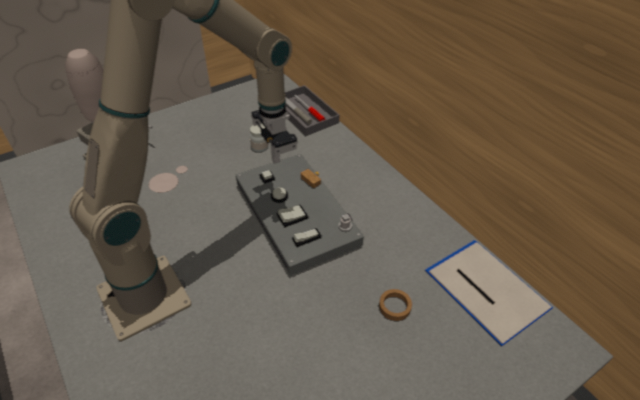

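The side view shows the adapter (345,222), sander (311,178), jar (258,138) and tape (395,304) where they were. Both rockers are on, the button is out again and the tool is clear, so I hand in.

```bash
python3 -c "
from workcell import manip
print(manip.sign_off())"
```

```text
the job is handed in; nothing more can be done
None
```

The job is handed in: I pressed the mains rocker and then the pump rocker fully down, then held the start button in for about two seconds and let it spring back; the square key and the loose things were left untouched.

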